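# Fetch the two tins from behind the jars and load the tin lane

## Task

The two tall jars on the wooden stock board stand in front of two short tins. Move both jars onto the cream side tray first; then load the tins into the sloped steel lane so that they slide down, the round tin first so that it rests against the stop, and the square tin next, resting behind it. Only when both tins are in the lane, put each jar back centred on its own cork mat (the round canister on the round mat, the square caddy on the square one), with nothing knocked over and the bowl and spray bottle left where they are.

Things in the scene. Friction and masses are not known exactly. Their poses are not given: they have to be found in the camera images.
- canister: Tall round steel canister, diameter 62 mm up to 115 mm height, then a black lid of diameter 56 mm up to 128 mm and a small steel knob (diameter 16) up to 138 mm. About 0.35 kg. Origin: centre of its underside; z up. At the start it stands on the round mat.
- caddy: Tall square metal caddy, 58 x 58 mm up to 115 mm height, then a wooden lid 52 x 52 mm up to 130 mm. About 0.35 kg. Origin: centre of its underside; z up, x and y along its sides. At the start it stands on the square mat.
- round_tin: Short round brass-coloured tin, diameter 60 mm, 60 mm tall, about 0.25 kg. Origin: centre of its underside; z up. At the start it stands on the stock board behind (on the far side of) one of the jars, with a gap of 15 to 30 mm.
- square_tin: Short square brass-coloured tin, 46 x 46 mm, 56 mm tall, about 0.2 kg. Origin: centre of its underside; z up, x and y along its sides. At the start it stands on the stock board behind the other jar, with a gap of 15 to 40 mm.
- round_mat: Fixed round cork mat, diameter 78 mm, 6 mm thick, lying on the near half of the stock board (a fixed dark wooden board 190 x 260 mm, 12 mm thick, on the table). Origin: centre of its underside, so a jar on it stands 6 mm above the origin. The canister's place.
- square_mat: Fixed square cork mat, 78 x 78 mm, 6 mm thick, beside the round mat (centres 130 mm apart) on the stock board. Origin: centre of its underside; a jar on it stands 6 mm above the origin. The caddy's place.
- side_tray: Fixed shallow cream plastic tray, 250 mm (its x) by 140 mm (its y) outside, walls 4 mm thick and 18 mm high, floor 4 mm thick, to the left or the right of the board. Origin: centre of its underside. Both jars fit side by side along its x, at about +60 and -60 mm.
- lane: Fixed smooth steel lane sloping at 15 degrees, on the other side of the board. Origin: on the table under its centre; z vertical, x level, pointing uphill, y across. Floor height 14 mm at x=-130 mm, 49 at 0, 84 at +130; 74 mm wide between rails 12 mm high. Stop at the low end: 40 mm high, face at x=-128. Tins let go on it slide down upright; round tin rests near x=-98, square one near x=-47 to -38.
- bowl: Bystander: loose open steel bowl, rim diameter 120 mm, 50 mm tall, beyond the board. Origin: centre of its underside. Leave it alone.
- spray: Bystander: loose white spray bottle, diameter 72 mm, 165 mm tall, beyond the board on the left. Origin: centre of its underside. Leave it alone.
Mind the look-alikes: they are no part of the job. Leave any yellow look-alike of the canister alone.

How it is judged:
By the outcome, as a careful person would: the job done as asked, in the order asked, and still so for the second after the job is handed in, with the robot touching nothing.
It also fails if it takes over 144 s, if anything falls off the work surface, if the arm or the gripper's body presses on something with over 40 N, if the wrist force passes 120 N, or if a joint passes its speed limit or range.

## Robot

A 7-joint arm with a two-finger parallel gripper is mounted at the origin on the work surface. World frame = base frame: x ahead of the robot, y to its left, z up, the work surface at z = 0. Lengths are in m, angles in rad, forces in N, time in s.
With the tool pointing down it reaches from about 0.35 to 0.9 m from the base axis. Payload 8.1 kg.
Tool frame: the origin (TCP) lies midway between the tips of the shut fingers; the grasp point (between the pads) lies 19 mm behind it; z points along the fingers, y is the direction in which the jaws open and shut (so a half turn about z gives the same grasp; the last joint's range is limited). The gripper opens to 85 mm and grips with 20 to 120 N. Pads are 22 mm wide; open, the fingers measure 114 mm over their backs; the gripper's body (76 mm by 85 mm) begins 54 mm behind the grasp point. The pads swing forward as they close: fully open they stand 13 mm farther back than shut.
Start: joints at [-1.29, 0.434, 0.025, 1.573, -0.012, 1.134, -0.075], TCP at [0.234, 0.58, 0.231] pointing down, gripper open.
Joint ranges: [-2.62, 2.62], [-0.44, 2.09], [-1.27, 1.32], [0.08, 2.57], [-1.32, 4.46], [0.12, 2], [-2.74, 2.74]. Speed limits (rad/s): [2.22, 2.22, 3.01, 3.01, 3.14, 3.14, 3.14].

## Interface

Orientations are given as [roll, pitch, yaw] about the fixed x, y, z axes, in that order (R = Rz(yaw) Ry(pitch) Rx(roll)).
In Python, from workcell import r gives the robot as it stands.
- The arm moves only by the tool jog_arm, never from a script. Its argument "commands" is a list that holds one entry, the list of rows, each a list of 7 numbers: the closure, from 0 (fully open) to 1 (shut), then the shift along the world's x, y, z in cm, then the turn, a rotation vector about the world's x, y, z in degrees. In form: [[[claw, x, y, z, rx, ry, rz], ...]]. A call has 1 to 12 rows; each row is the pose to reach, as a shift and turn from the pose commanded when the call began; what a row does not reach only later rows make up. A row lasts 1/12 s, in which the tool goes at most 41.7 mm and 7.16 degrees, less where a joint would pass 70% of its speed; a pose out of reach is approached as far as the arm can. A call with a gripper value outside its range is refused whole. The fingers move at their own pace and stop on an object; "grip_force" is the grip in N (left out, the last holds). Time passes only in rows, so rows that repeat a pose let the fingers close. It gives the time, the measured TCP pose, the force and the opening at its end, in the units of the state.
- r.get_state(): the state, without advancing time (a new reading comes with each control period).
- r.grab_frame(name): name is "scene" or "top"; returns (picture, depth): 480x640x3 uint8, red, green, blue; 480x640 float32, m along the optical axis (not along the pixel's ray), 0 where there is no reading.
- r.get_calibration(name): a dict with "fx", "fy", "cx", "cy" (pixels), "distortion" ([k1, k2, p1, p2, k3] as OpenCV has them; the pictures are not rectified), "xyz" and "orientation" of the camera in the world. Camera axes: x right, y up, looking along -z (the intrinsics and any distortion apply to the point x, -y, -z); pixel columns grow to the right and rows downward; lengths in m; the calibration is good to about 2 mm. A picture is of the moment at which its call begins. get_calibration takes no time and is no camera call.
- r.hand_in(): hands the job in, once; it reports no verdict.
Trained networks look in the newest picture that a camera, given by its name, has taken for a name from the list of things; names that differ only in an ending like _2 or _b are one class to them, and where a whole thing is asked for, a point or a joint stands for the part that bears it (a point fixed in the world has none). Each returns a list of dicts, best first, with "confidence" (0 to 1); they miss things now and then, are a little off and sometimes report something else, mostly with a low value. They report only what shows in the picture. A call takes as long as a camera call. They do not tell look-alikes from the thing itself.
- r.find_in(camera, label): "centre" ([x, y, z] in m, in the coordinates of the camera as it stood for that picture, good to about 4 mm: the middle of the surface that is visible of it).
The state is a dict: "time_s": time; "qpos": joint angles; "joint_velocities": joint speeds; "effort": joint torques, N m; "ee_pos": TCP position; "ee_rot": TCP orientation; "force": force on the tool from outside, world axes, zero at the start; "ft_torque": the same for the moment, N m; "opening": opening from 0.0 (shut) to 1.0 (fully open).
Only numpy, scipy, OpenCV 4.12 (cv2) and the standard library are available. Lean on these libraries where they do the work, as an engineer would, in place of code of your own. Each camera call takes 0.05 s, during which the arm holds its last target. There are 200 camera calls.

## Working session

There is one attempt and no reset: what is moved stays moved. The work goes in short steps, Python scripts to look and compute and a tool call to move; the robot and the scene stay as the last step left them, time stands still between calls to the robot, and variables do not carry over. Pictures are saved under pics/ and viewed, about 12 in all and at most 16, crops included, and the job is handed in when it is done.

Besides the shell and the picture viewer there is one more tool, called after ">>>" by a JSON object that holds its "method" and its "body", one argument or row to a line. jog_arm: Moves the arm, as the interface text tells. Its arguments: {"type":"object","properties":{"commands":{"type":"array","items":{"type":"array","items":{"type":"array","items":{"type":"number"}}}},"grip_force":{"type":"number"}},"required":["commands"]}

```bash
mkdir -p pics; ls; cat > h.py <<'E'
import numpy as np, cv2
from scipy.spatial.transform import Rotation as R
from workcell import r
def cal(n):
    c=r.get_calibration(n); K=np.array([[c['fx'],0,c['cx']],[0,c['fy'],c['cy']],[0,0,1]])
    return c,K,np.array(c['distortion'],float),R.from_euler('xyz',c['orientation']).as_matrix(),np.array(c['xyz'])
def cam2w(n,p):
    c,K,d,M,t=cal(n); return M@np.array(p)+t
def cloud(n,depth):
    c,K,d,M,t=cal(n); h,w=depth.shape
    u,v=np.meshgrid(np.arange(w),np.arange(h))
    q=cv2.undistortPoints(np.stack([u,v],-1).reshape(-1,1,2).astype(np.float64),K,d).reshape(h,w,2)
    P=np.stack([q[...,0]*depth,-q[...,1]*depth,-depth],-1)@M.T+t
    P[depth<=0]=np.nan
    return P
def save(n,img): cv2.imwrite(f'pics/{n}.png',img[...,::-1])
E
python3 - <<'E'
from h import *
print(r.get_state())
for n in('scene','top'):
    im,d=r.grab_frame(n); save(n+'0',im); np.savez(n+'0.npz',im=im,d=d); c=r.get_calibration(n);print(n,c)
    for l in 'canister caddy round_tin square_tin round_mat square_mat side_tray lane bowl spray'.split():
        print(l,[(cam2w(n,o['centre']).round(3).tolist(),round(o['confidence'],2)) for o in r.find_in(n,l)])
E
```

```text
pics
{'time_s': 0.0, 'qpos': array([-1.28961114,  0.43522072,  0.02497757,  1.57410716, -0.0116031 ,
        1.13397261, -0.07509961]), 'joint_velocities': array([ 0.0009351 , -0.00151831,  0.00101639,  0.0010127 ,  0.00018329,
       -0.00222511,  0.0005073 ]), 'effort': array([ 8.79888171e-05, -6.70480084e+01,  1.02534167e+00, -3.16207588e+01,
        1.55814516e-02,  1.25465321e-02, -9.78467568e-06]), 'ee_pos': array([0.2338868 , 0.57904673, 0.23052352]), 'ee_rot': array([-3.14003628e+00,  1.41234243e-04,  2.75773257e+00]), 'force': array([-0.47086101,  0.2521194 ,  0.74448083]), 'ft_torque': array([ 0.05283213, -0.01943088, -0.0132441 ]), 'opening': 1.000485611335259}
scene {'fx': 452.3655352029009, 'fy': 452.3655352029009, 'cx': 320.43484015722197, 'cy': 238.793784081943, 'distortion': array([0.03355747, 0.        , 0.        , 0.        , 0.        ]), 'xyz': array([ 1.04968082, -0.21442899,  0.55055729]), 'orientation': array([0.82108136, 0.02201475, 1.11621692])}
canister [([0.527, -0.063, 0.11], 0.86), ([0.402, -0.081, 0.086], 0.64), ([0.524, 0.063, 0.107], 0.38)]
caddy []
r
[... 427 characters left out ...]
459782943784, 'cx': 317.7609207261561, 'cy': 235.16223499982976, 'distortion': array([0.02113905, 0.        , 0.        , 0.        , 0.        ]), 'xyz': array([ 0.50782439, -0.00948901,  0.95523909]), 'orientation': array([ 0.08344636,  0.02595267, -1.59581427])}
canister [([0.38, -0.069, 0.129], 0.9), ([0.506, -0.05, 0.146], 0.82)]
caddy [([0.495, 0.071, 0.144], 0.59)]
round_tin [([0.584, -0.045, 0.073], 0.7)]
square_tin [([0.58, 0.087, 0.066], 0.73)]
round_mat [([0.493, -0.025, 0.021], 0.91)]
square_mat []
side_tray [([0.564, -0.302, 0.005], 0.85)]
lane [([0.504, 0.283, 0.05], 0.63), ([0.754, 0.195, 0.103], 0.45)]
bowl [([0.805, 0.003, 0.021], 0.72)]
spray [([0.755, 0.197, 0.103], 0.82)]
```

View pics/scene0.png

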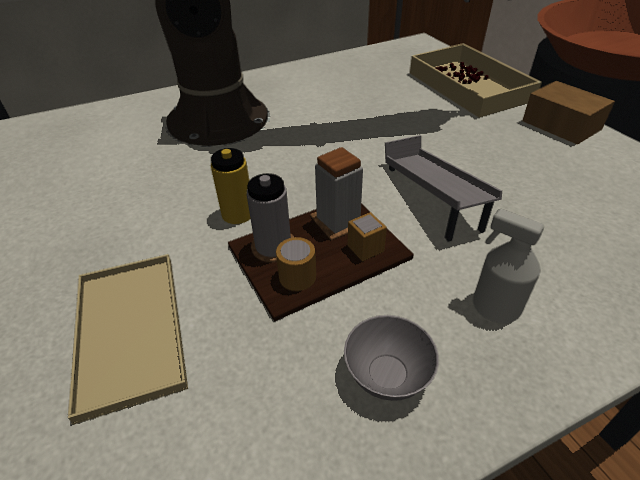

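View pics/top0.png

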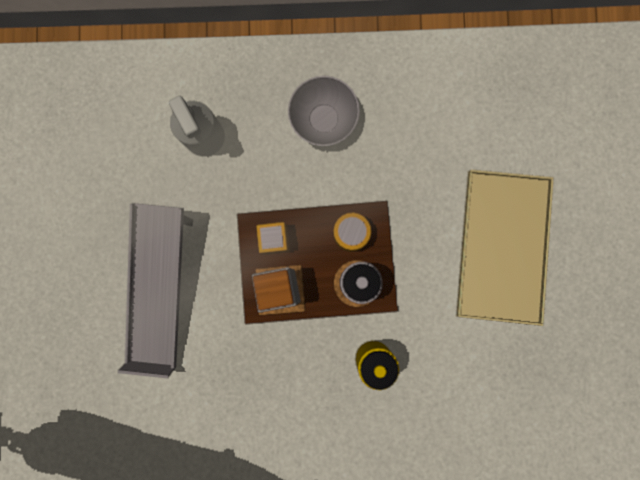

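```bash
cat > m.py <<'E'
from h import *
def rect(P,lo,hi,box):
    m=(P[...,2]>lo)&(P[...,2]<hi)&(P[...,0]>box[0])&(P[...,0]<box[1])&(P[...,1]>box[2])&(P[...,1]<box[3])
    q=P[m]
    if len(q)<15: return None
    xy=(q[:,:2]*1000).astype(np.float32)
    (c,s,a)=cv2.minAreaRect(xy); cc,rr=cv2.minEnclosingCircle(xy)
    return len(q),np.round(q.mean(0),4).tolist(),'rect',np.round(c,1),np.round(s,1),round(a,1),'circ',np.round(cc,1),round(rr,1)
E
python3 - <<'E'
from m import *
f=np.load('top0.npz'); P=cloud('top',f['d'])
for n,lo,hi,b in [('canister lid',.138,.152,(.45,.58,-.12,.0)),('caddy lid',.141,.155,(.45,.58,.02,.13)),
 ('rtin',.068,.078,(.56,.68,-.12,.0)),('stin',.063,.073,(.55,.68,.03,.14)),('yellow',.10,.122,(.3,.45,-.14,.0)),
 ('tray walls',.014,.024,(.4,.75,-.45,-.17)),('tray floor',.001,.009,(.44,.70,-.40,-.22)),('bowl',.042,.058,(.7,.95,-.1,.12)),('board',.008,.0155,(.38,.75,-.16,.16)),
 ('lane',.01,.14,(.3,.72,.2,.4)),('spray',.15,.18,(.68,.9,.1,.3))]: print(n,rect(P,lo,hi,b))
E
```

```text
canister lid (1050, [0.5053, -0.051, 0.1458], 'rect', array([505.5, -51.2]), array([55.1, 53.6]), 88.6, 'circ', array([505.3, -51. ]), 27.8)
caddy lid (1273, [0.4981, 0.0777, 0.1477], 'rect', array([498.1,  78.1]), array([51.9, 52.3]), 9.3, 'circ', array([498.3,  77.9]), 34.8)
rtin (1070, [0.5875, -0.0424, 0.0722], 'rect', array([588.4, -42.5]), array([59.1, 56.3]), 88.6, 'circ', array([587.2, -42.5]), 29.8)
stin (811, [0.5809, 0.0867, 0.068], 'rect', array([581.1,  86.9]), array([46.2, 46.1]), 4.4, 'circ', array([580.3,  86.9]), 31.1)
yellow (247, [0.3897, -0.0676, 0.1133], 'rect', array([377.1, -73.7]), array([60.8, 61. ]), 43.7, 'circ', array([377.1, -74.1]), 31.2)
tray walls (1255, [0.5597, -0.3021, 0.0174], 'rect', array([ 560.5, -301. ]), array([142. , 251.3]), 82.7, 'circ', array([ 560.1, -301.7]), 141.5)
tray floor (11455, [0.5627, -0.3051, 0.0038], 'rect', array([ 570., -310.]), array([179.9, 259.9]), 90.0, 'circ', array([ 571.3, -309.3]), 156.3)
bowl (732, [0.8038, -0.0023, 0.0478], 'rect', array([792.8,  -1.8]), array([117.2, 119.8]), 89.6, 'circ', array([792.7,  -1.6]), 60.5)
board (10806, [0.5466, 0.015, 0.0118], 'rect', array([508.7,  15.6]), array([257. , 259.9]), 3.4, 'circ', array([532.5,  16.6]), 164.3)
lane (9063, [0.5018, 0.2829, 0.0505], 'rect', array([500.7, 282.4]), array([ 84.3, 273.4]), 82.8, 'circ', array([501.1, 282.9]), 141.9)
spray (637, [0.7555, 0.2009, 0.1632], 'rect', array([757.3, 202.7]), array([59.9, 22.2]), 26.6, 'circ', array([757.9, 201.4]), 30.7)
```

The scene view (stop plate near pixel (405,150), tall legs near (470,215)) shows that the lane's low end faces the robot. The canister is at (267,210), the caddy at (338,190), the round tin at (296,262) and the square tin at (366,236). The yellow look-alike at (231,185) is left alone. The top view agrees: tray on the right, lane on the left with its stop at row 370.

First I move above the canister.

>>> {"method": "jog_arm", "body": {
  "commands": [
    [[0,1.5,-3.5,0,0,0,1.2],[0,3,-7,0,0,0,2.4],[0,4.5,-10.5,0,0,0,3.6],[0,6,-14,0,0,0,4.8],[0,7.5,-17.5,0,0,0,6],[0,9,-21,0,0,0,7.2],[0,10.5,-24.5,0,0,0,8.4],[0,12,-28,0,0,0,9.6],[0,13.5,-31.5,0,0,0,10.8],[0,15,-35,0,0,0,12],[0,16.5,-38.5,0,0,0,13.2],[0,18,-42,0,0,0,14.4]]
  ],
  "grip_force": 40
}}

```text
time_s: 2.1
ee_pos: [0.4145, 0.1578, 0.2317]
ee_rot: [3.141, 0.001, 3.01]
force: [0.9, 0.9, 0.2]
opening: 1.0
```

```bash
cat > go.py <<'E'
# usage: go.py x y z jaw_deg [tilt_deg lane_deg]  (TCP target) -> shift cm, rotvec deg from measured pose
from h import *
import sys
a=list(map(float,sys.argv[1:]))+[0,0]
s=r.get_state(); M=R.from_euler('xyz',s['ee_rot'])
cands=[]
for k in (90,270):
    T=R.from_euler('xyz',[180,0,a[3]+k],degrees=True)
    if a[4]: T=R.from_rotvec(np.deg2rad(-a[4])*np.array([-np.sin(np.deg2rad(a[5])),np.cos(np.deg2rad(a[5])),0]))*T
    cands.append((T*M.inv()).as_rotvec(degrees=True))
c=min(cands,key=np.linalg.norm)
print('t',round(s['time_s'],2),'tcp',s['ee_pos'].round(4),'rot',np.degrees(s['ee_rot']).round(1),'open',round(s['opening'],3),'F',s['force'].round(1),'q7',round(s['qpos'][6],2))
print('shift cm',((np.array(a[:3])-s['ee_pos'])*100).round(2),'turn',c.round(2))
E
python3 go.py .5053 -.051 .20 90
python3 - <<'E'
from m import *
f=np.load('top0.npz'); P=cloud('top',f['d'])
# lane: floor plane + edges
m=(P[...,0]>.3)&(P[...,0]<.7)&(P[...,1]>.2)&(P[...,1]<.36)&(P[...,2]>.01)&(P[...,2]<.14)
q=P[m]
A=np.c_[q[:,:2],np.ones(len(q))]; w=np.ones(len(q),bool)
for _ in range(15):
    p=np.linalg.lstsq(A[w],q[w,2],rcond=None)[0]; e=q[:,2]-A@p; w=abs(e)<.003
g=np.hypot(*p[:2]); print('slope',np.degrees(np.arctan(g)),'dir',np.degrees(np.arctan2(p[1],p[0])),'inl',w.sum(),len(q))
u=p[:2]/g; fl=q[w]; v=np.array([-u[1],u[0]])
rect=cv2.minAreaRect((fl[:,:2]*1000).astype(np.float32)); print('floor rect',rect)
top=q[(e>.009)&(e<.016)]; print('rails',cv2.minAreaRect((top[:,:2]*1000).astype(np.float32)))
# point on axis where z=.049
c=np.array([.5007,.2824]); zc=p@[*c,1]; print('z at rect centre',zc,'origin',c+u*(.049-zc)/g)
# mats colour/height: 16-20mm
for b in [(.42,.6,-.12,.01),(.42,.56,.02,.15)]:
    m=(P[...,2]>.0155)&(P[...,2]<.0205)&(P[...,0]>b[0])&(P[...,0]<b[1])&(P[...,1]>b[2])&(P[...,1]<b[3]); print(m.sum(),cv2.minAreaRect((P[m][:,:2]*1000).astype(np.float32)))
m=(P[...,2]>.009)&(P[...,2]<.015)&(P[...,0]>.42)&(P[...,0]<.68)&(abs(P[...,1]-.015)<.16); print('board',cv2.minAreaRect((P[m][:,:2]*1000).astype(np.float32)))
E
```

```text
t 2.1 tcp [0.4145 0.1578 0.2317] rot [180.    0.  172.5] open 1.0 F [0.9 0.9 0.2] q7 0.99
shift cm [  9.08 -20.88  -3.17] turn [-0.04  0.04  7.52]
slope 15.024117119704801 dir -7.387534007076295 inl 6548 9063
floor rect ((505.83544921875, 281.0285949707031), (82.27114868164062, 262.6249084472656), 82.79925537109375)
rails ((502.59820556640625, 281.65185546875), (83.7682113647461, 261.8973388671875), 82.93521881103516)
z at rect centre 0.04710267682514277 origin [0.50771032 0.28149107]
363 ((519.26904296875, -49.9291877746582), (134.64109802246094, 122.2184066772461), 2.4453816413879395)
503 ((502.0478820800781, 80.55003356933594), (115.45089721679688, 120.51769256591797), 0.08328505605459213)
board ((542.0039672851562, 17.490325927734375), (189.86607360839844, 259.6902770996094), 3.369424343109131)
```

>>> {"method": "jog_arm", "body": {
  "commands": [
    [[0,2,-4,0,0,0,2],[0,4.5,-8,0,0,0,4],[0,6,-12,0,0,0,6],[0,7.5,-16,0,0,0,7.5],[0,9,-20,0,0,0,7.5],[0,9.1,-20.9,-3,0,0,7.5],[0,9.1,-20.9,-6,0,0,7.5],[0,9.1,-20.9,-8,0,0,7.5],[0,9.1,-20.9,-8,0,0,7.5],[0,9.1,-20.9,-8,0,0,7.5]]
  ]
}}

```text
time_s: 2.93
ee_pos: [0.5045, -0.0494, 0.151]
ee_rot: [-3.141, -0.002, 3.14]
force: [-0.5, -0.7, 0.6]
opening: 0.999
```

```bash
python3 go.py .5053 -.051 .098 90
```

```text
t 2.93 tcp [ 0.5045 -0.0494  0.151 ] rot [-1.800e+02 -1.000e-01  1.799e+02] open 0.999 F [-0.5 -0.7  0.6] q7 1.71
shift cm [ 0.08 -0.16 -5.3 ] turn [ 0.01 -0.11  0.1 ]
```

>>> {"method": "jog_arm", "body": {
  "commands": [
    [[0,0.1,-0.2,-2,0,0,0],[0,0.1,-0.2,-4,0,0,0],[0,0.1,-0.2,-5.3,0,0,0],[0,0.1,-0.2,-5.3,0,0,0],[0,0.1,-0.2,-5.3,0,0,0],[1,0.1,-0.2,-5.3,0,0,0],[1,0.1,-0.2,-5.3,0,0,0],[1,0.1,-0.2,-5.3,0,0,0],[1,0.1,-0.2,-5.3,0,0,0],[1,0.1,-0.2,-5.3,0,0,0],[1,0.1,-0.2,-5.3,0,0,0],[1,0.1,-0.2,-5.3,0,0,0]]
  ],
  "grip_force": 45
}}

```text
time_s: 3.93
ee_pos: [0.5073, -0.0516, 0.1001]
ee_rot: [3.141, 0.003, 3.14]
force: [-1.7, 0.3, 8.5]
opening: 0.711
```

>>> {"method": "jog_arm", "body": {
  "commands": [
    [[1,0,0,0,0,0,0],[1,0,0,0,0,0,0],[1,0,0,1,0,0,0],[1,0,0,2.5,0,0,0],[1,0,0,4,0,0,0],[1,0,0,6,0,0,0],[1,0,0,8,0,0,0],[1,0,0,9,0,0,0],[1,0,0,9,0,0,0]]
  ]
}}

```text
time_s: 4.68
ee_pos: [0.5073, -0.0515, 0.1909]
ee_rot: [3.141, 0.004, 3.14]
force: [0.8, -0.3, -5.1]
opening: 0.706
```

```bash
python3 go.py .620 -.3086 .188 90; python3 - <<'E'
from m import *
im,d=r.grab_frame('scene'); save('scene1',im)
E
```

```text
t 4.68 tcp [ 0.5073 -0.0515  0.1909] rot [180.    0.2 179.9] open 0.706 F [ 0.8 -0.3 -5.1] q7 1.7
shift cm [ 11.27 -25.71  -0.29] turn [-0.02  0.25  0.09]
```

View pics/scene1.png

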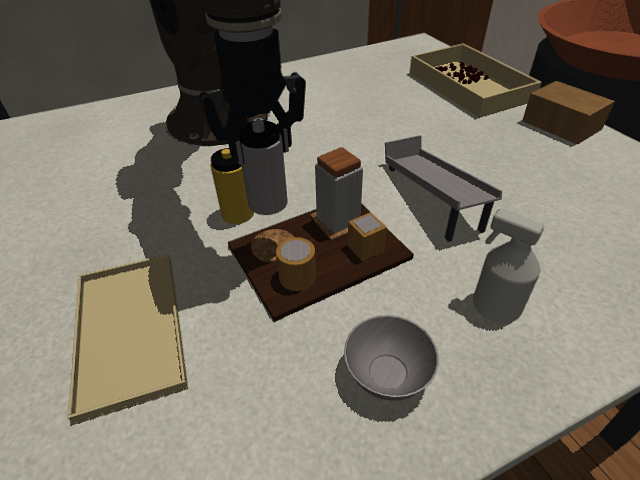

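>>> {"method": "jog_arm", "body": {
  "commands": [
    [[1,0.6,-1.4,0,0,0,0],[1,1.8,-4,0,0,0,0],[1,3,-6.8,0,0,0,0],[1,4.2,-9.6,0,0,0,0],[1,5.4,-12.4,0,0,0,0],[1,6.6,-15.2,0,0,0,0],[1,7.8,-18,0,0,0,0],[1,9,-20.8,0,0,0,0],[1,10.2,-23.4,0,0,0,0],[1,11,-25.2,0,0,0,0],[1,11.4,-25.7,-1,0,0,0],[1,11.4,-25.7,-2,0,0,0]]
  ]
}}

```text
time_s: 5.73
ee_pos: [0.6197, -0.3105, 0.1661]
ee_rot: [-3.141, -0.001, 3.138]
force: [-0.2, 0.1, -4.9]
opening: 0.709
```

```bash
python3 go.py .621 -.3086 .087 90
```

```text
t 5.73 tcp [ 0.6197 -0.3105  0.1661] rot [-1.800e+02 -1.000e-01  1.798e+02] open 0.709 F [-0.2  0.1 -4.9] q7 2.15
shift cm [ 0.13  0.19 -7.91] turn [ 0.04 -0.08  0.23]
```

>>> {"method": "jog_arm", "body": {
  "commands": [
    [[1,0,0.2,-2,0,0,0],[1,0,0.2,-4,0,0,0],[1,0,0.2,-5.5,0,0,0],[1,0,0.2,-6.5,0,0,0],[1,0,0.2,-7.2,0,0,0],[1,0,0.2,-7.5,0,0,0],[1,0,0.2,-7.7,0,0,0],[1,0,0.2,-7.7,0,0,0]]
  ]
}}

```text
time_s: 6.4
ee_pos: [0.6203, -0.3064, 0.0915]
ee_rot: [-3.142, 0.0, 3.14]
force: [1.0, 0.1, -4.7]
opening: 0.71
```

```bash
python3 go.py .621 -.3086 .086 90
```

```text
t 6.4 tcp [ 0.6203 -0.3064  0.0915] rot [-180.     0.   179.9] open 0.71 F [ 1.   0.1 -4.7] q7 2.17
shift cm [ 0.07 -0.22 -0.55] turn [0.01 0.03 0.08]
```

>>> {"method": "jog_arm", "body": {
  "commands": [
    [[1,0,0,-0.2,0,0,0],[1,0,0,-0.3,0,0,0],[1,0,0,-0.4,0,0,0],[1,0,0,-0.4,0,0,0]]
  ]
}}

```text
time_s: 6.73
ee_pos: [0.6201, -0.3065, 0.0874]
ee_rot: [-3.142, 0.0, 3.14]
force: [0.4, -0.7, -5.1]
opening: 0.706
```

>>> {"method": "jog_arm", "body": {
  "commands": [
    [[1,0,0,-0.1,0,0,0],[1,0,0,-0.2,0,0,0],[1,0,0,-0.2,0,0,0]]
  ]
}}

```text
time_s: 6.98
ee_pos: [0.6204, -0.3067, 0.0863]
ee_rot: [-3.141, 0.001, 3.14]
force: [-1.6, 0.6, 3.5]
opening: 0.709
```

>>> {"method": "jog_arm", "body": {
  "commands": [
    [[0,0,0,0,0,0,0],[0,0,0,0,0,0,0],[0,0,0,0,0,0,0],[0,0,0,0,0,0,0],[0,0,0,0,0,0,0],[0,0,0,1,0,0,0],[0,0,0,4,0,0,0],[0,0,0,8,0,0,0],[0,0,0,11,0,0,0],[0,-1,3.5,12,0,0,2],[0,-2,7,12,0,0,4],[0,-3,10.5,12,0,0,6]]
  ]
}}

```text
time_s: 7.98
ee_pos: [0.5902, -0.2012, 0.2073]
ee_rot: [-3.14, 0.003, -3.038]
force: [0.7, 0.5, -0.2]
opening: 1.0
```

```bash
python3 go.py .4981 .0779 .19 99.3
```

```text
t 7.98 tcp [ 0.5902 -0.2012  0.2073] rot [-179.9    0.2 -174.1] open 1.0 F [ 0.7  0.5 -0.2] q7 2.08
shift cm [-9.21 27.91 -1.73] turn [0.04 0.18 3.38]
```

>>> {"method": "jog_arm", "body": {
  "commands": [
    [[0,-1,3.5,0,0,0,1],[0,-2,7,0,0,0,2],[0,-3.3,10.5,0,0,0,3.4],[0,-4.6,14,0,0,0,3.4],[0,-5.8,17.5,0,0,0,3.4],[0,-7,21,0,0,0,3.4],[0,-8,24.5,0,0,0,3.4],[0,-9,27,-1,0,0,3.4],[0,-9.2,27.9,-2,0,0,3.4],[0,-9.2,27.9,-4,0,0,3.4],[0,-9.2,27.9,-4,0,0,3.4],[0,-9.2,27.9,-4,0,0,3.4]]
  ]
}}

```text
time_s: 8.98
ee_pos: [0.4977, 0.0766, 0.1652]
ee_rot: [-3.141, -0.002, -2.98]
force: [0.1, -0.2, 0.6]
opening: 1.002
```

```bash
python3 go.py .4981 .0779 .098 99.3; python3 - <<'E'
from m import *
im,d=r.grab_frame('top');P=cloud('top',d)
print('canister',rect(P,.12,.135,(.54,.7,-.38,-.22)))
print(rect(P,.016,.0205,(.44,.58,-.11,.01)))
E
```

```text
t 8.98 tcp [0.4977 0.0766 0.1652] rot [-1.800e+02 -1.000e-01 -1.707e+02] open 1.002 F [ 0.1 -0.2  0.6] q7 1.58
shift cm [ 0.04  0.13 -6.72] turn [ 0.05 -0.09  0.04]
canister (1096, [0.6175, -0.3045, 0.131], 'rect', array([ 617.8, -305.3]), array([57.1, 56.8]), 22.5, 'circ', array([ 618.1, -305.7]), 30.2)
(1377, [0.5044, -0.0503, 0.018], 'rect', array([517.5, -50. ]), array([121.7, 115.5]), 0.9, 'circ', array([513.9, -48.1]), 79.3)
```

>>> {"method": "jog_arm", "body": {
  "commands": [
    [[0,0,0.1,-2,0,0,0],[0,0,0.1,-4,0,0,0],[0,0,0.1,-6,0,0,0],[0,0,0.1,-6.6,0,0,0],[0,0,0.1,-6.6,0,0,0],[1,0,0.1,-6.6,0,0,0],[1,0,0.1,-6.6,0,0,0],[1,0,0.1,-6.6,0,0,0],[1,0,0.1,-6.6,0,0,0],[1,0,0.1,-6.6,0,0,0],[1,0,0.1,-6.6,0,0,0],[1,0,0.1,-6.6,0,0,0]]
  ]
}}

```text
time_s: 10.03
ee_pos: [0.4992, 0.0784, 0.1009]
ee_rot: [3.141, 0.003, -2.98]
force: [-0.2, -1.8, 5.1]
opening: 0.674
```

>>> {"method": "jog_arm", "body": {
  "commands": [
    [[1,0,0,0,0,0,0],[1,0,0,0,0,0,0],[1,0,0,1,0,0,0],[1,0,0,2.5,0,0,0],[1,0,0,4,0,0,0],[1,0,0,6,0,0,0],[1,0,0,8,0,0,0],[1,0,0,9,0,0,0],[1,0,0,9,0,0,0]]
  ]
}}

```text
time_s: 10.78
ee_pos: [0.4993, 0.0788, 0.192]
ee_rot: [3.141, 0.004, -2.979]
force: [1.3, 0.3, -5.1]
opening: 0.668
```

```bash
python3 go.py .4993 -.2935 .187 82.7
```

```text
t 10.78 tcp [0.4993 0.0788 0.192 ] rot [ 180.     0.2 -170.7] open 0.668 F [ 1.3  0.3 -5.1] q7 1.57
shift cm [ -0.   -37.23  -0.5 ] turn [ -0.05   0.25 -16.61]
```

>>> {"method": "jog_arm", "body": {
  "commands": [
    [[1,0,-1.5,0,0,0,-1],[1,0,-4.5,0,0,0,-3],[1,0,-8,0,0,0,-5],[1,0,-11.5,0,0,0,-7],[1,0,-15,0,0,0,-9],[1,0,-18.5,0,0,0,-11],[1,0,-22,0,0,0,-13],[1,0,-25.5,0,0,0,-15],[1,0,-29,0,0,0,-16.6],[1,0,-32.5,0,0,0,-16.6],[1,0,-35.5,0,0,0,-16.6],[1,0,-37.2,0,0,0,-16.6]]
  ]
}}

```text
time_s: 11.78
ee_pos: [0.496, -0.298, 0.1882]
ee_rot: [-3.14, -0.002, 3.01]
force: [0.8, -0.6, -3.1]
opening: 0.67
```

>>> {"method": "jog_arm", "body": {
  "commands": [
    [[1,0,0,-2,0,0,0],[1,0,0,-5,0,0,0],[1,0,0,-7,0,0,0],[1,0,0,-8.5,0,0,0],[1,0,0,-9.2,0,0,0],[1,0,0,-9.6,0,0,0],[1,0,0,-9.8,0,0,0],[1,0,0,-9.8,0,0,0]]
  ]
}}

```text
time_s: 12.45
ee_pos: [0.4981, -0.2937, 0.0914]
ee_rot: [-3.141, 0.0, 3.014]
force: [0.1, -0.8, -4.8]
opening: 0.667
```

>>> {"method": "jog_arm", "body": {
  "commands": [
    [[1,0,0,-0.2,0,0,0],[1,0,0,-0.4,0,0,0],[1,0,0,-0.5,0,0,0],[1,0,0,-0.5,0,0,0]]
  ]
}}

```text
time_s: 12.78
ee_pos: [0.4984, -0.2936, 0.087]
ee_rot: [-3.142, 0.001, 3.014]
force: [-0.5, 0.8, 0.5]
opening: 0.673
```

>>> {"method": "jog_arm", "body": {
  "commands": [
    [[0,0,0,0,0,0,0],[0,0,0,0,0,0,0],[0,0,0,0,0,0,0],[0,0,0,0,0,0,0],[0,0,0,0,0,0,0],[0,0,0,1,0,0,0],[0,0,0,4,0,0,0],[0,0,0,8,0,0,0],[0,0,0,11,0,0,0],[0,1,3.5,11,0,0,2],[0,2,7,11,0,0,2],[0,3,10.5,11,0,0,2]]
  ]
}}

```text
time_s: 13.78
ee_pos: [0.5285, -0.188, 0.198]
ee_rot: [-3.141, 0.002, 3.047]
force: [1.2, 0.1, -0.3]
opening: 0.997
```

```bash
python3 go.py .5875 -.0425 .12 85; python3 - <<'E'
from m import *
im,d=r.grab_frame('top');P=cloud('top',d);save('top2',im); np.savez('top2.npz',im=im,d=d)
print('canister',rect(P,.12,.135,(.56,.7,-.38,-.22)))
print('caddy',rect(P,.127,.14,(.42,.56,-.38,-.22)))
for n,lo,hi,b in [('rtin',.068,.078,(.56,.68,-.12,.0)),('stin',.063,.073,(.55,.68,.03,.14))]:print(n,rect(P,lo,hi,b))
E
```

```text
t 13.78 tcp [ 0.5285 -0.188   0.198 ] rot [-1.800e+02  1.000e-01  1.746e+02] open 0.997 F [ 1.2  0.1 -0.3] q7 1.9
shift cm [ 5.9  14.55 -7.8 ] turn [0.02 0.14 0.4 ]
canister (81, [0.6304, -0.2845, 0.1277], 'rect', array([ 631.8, -284.6]), array([ 7.3, 32.6]), 58.4, 'circ', array([ 630.5, -286.8]), 16.4)
caddy None
rtin (1071, [0.5874, -0.0424, 0.0721], 'rect', array([588.5, -42.4]), array([59. , 56.6]), 88.4, 'circ', array([587.3, -42.5]), 29.8)
stin (812, [0.5808, 0.0866, 0.0681], 'rect', array([581.1,  86.9]), array([46.2, 46. ]), 5.1, 'circ', array([580.4,  87.1]), 31.1)
```

View pics/top2.png

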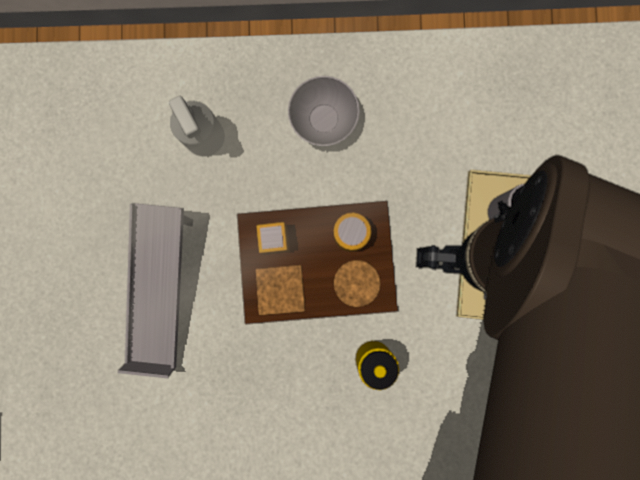

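The top view shows both mats empty (square at pixel (280,289), round at (357,283)), the tins untouched, and the arm over the tray on the right. Next is the round tin, and I measure the mats at the same time.

>>> {"method": "jog_arm", "body": {
  "commands": [
    [[0,1.5,3.7,0,0,0,0],[0,3,7.4,-1,0,0,0],[0,4.5,11,-3,0,0,0],[0,5.9,14.5,-5,0,0,0],[0,5.9,14.6,-7,0,0,0],[0,5.9,14.6,-10,0,0,0],[0,5.9,14.6,-12,0,0,0],[0,5.9,14.6,-12,0,0,0],[0,5.9,14.6,-12,0,0,0]]
  ]
}}

```text
time_s: 14.58
ee_pos: [0.5866, -0.0428, 0.0763]
ee_rot: [-3.141, -0.002, 3.049]
force: [0.5, -0.2, 0.8]
opening: 0.998
```

```bash
python3 go.py .5875 -.0425 .034 85; python3 - <<'E'
from m import *
f=np.load('top2.npz'); P=cloud('top',f['d']); im=f['im']
hsv=cv2.cvtColor(im,cv2.COLOR_RGB2HSV)
print(hsv[289,280],hsv[283,357],hsv[260,320])
for n,b in [('sq',(240,320,262,322)),('rd',(325,395,255,315))]:
    m=np.zeros(im.shape[:2],np.uint8); s=np.s_[b[2]:b[3],b[0]:b[1]]
    m[s]=((hsv[s][...,2]>90)).astype(np.uint8)*255
    m=cv2.morphologyEx(m,cv2.MORPH_OPEN,np.ones((3,3)));m=cv2.morphologyEx(m,cv2.MORPH_CLOSE,np.ones((5,5)))
    q=P[m>0]; q=q[q[:,2]<.022]; xy=(q[:,:2]*1000).astype(np.float32)
    print(n,len(q),q.mean(0).round(4),q[:,2].std().round(4),cv2.minAreaRect(xy),cv2.minEnclosingCircle(xy))
E
```

```text
t 14.58 tcp [ 0.5866 -0.0428  0.0763] rot [-1.800e+02 -1.000e-01  1.747e+02] open 0.998 F [ 0.5 -0.2  0.8] q7 1.7
shift cm [ 0.09  0.03 -4.23] turn [ 0.02 -0.1   0.31]
[ 15 155 135] [ 15 156 124] [ 13 187  71]
sq 2688 [0.498  0.0884 0.0157] 0.005 ((493.212890625, 81.77920532226562), (136.76235961914062, 100.63941955566406), 88.57762145996094) ((492.8335266113281, 81.40261840820312), 84.04423522949219)
rd 1758 [ 0.5031 -0.0513  0.0172] 0.003 ((488.9853820800781, -56.699317932128906), (112.88494873046875, 78.06486511230469), 21.738513946533203) ((488.88226318359375, -65.39248657226562), 60.86869430541992)
```

>>> {"method": "jog_arm", "body": {
  "commands": [
    [[0,0.1,0,-2,0,0,0],[0,0.1,0,-4.2,0,0,0],[0,0.1,0,-4.2,0,0,0],[0,0.1,0,-4.2,0,0,0],[1,0.1,0,-4.2,0,0,0],[1,0.1,0,-4.2,0,0,0],[1,0.1,0,-4.2,0,0,0],[1,0.1,0,-4.2,0,0,0],[1,0.1,0,-4.2,0,0,0],[1,0.1,0,-4.2,0,0,0],[1,0.1,0,-4.2,0,0,0],[1,0.1,0,-4.2,0,0,0]]
  ]
}}

```text
time_s: 15.58
ee_pos: [0.5893, -0.0427, 0.0365]
ee_rot: [3.141, 0.003, 3.049]
force: [-0.4, 0.2, 9.3]
opening: 0.688
```

>>> {"method": "jog_arm", "body": {
  "commands": [
    [[1,0,0,1,0,0,0],[1,0,0,3,0,0,0],[1,0,0,6,0,0,0],[1,0,0,9,0,0,0],[1,0,0,12,0,0,0],[1,0,0,14,0,0,0],[1,0,0,14,0,0,0]]
  ]
}}

```text
time_s: 16.17
ee_pos: [0.5906, -0.043, 0.1801]
ee_rot: [3.14, 0.008, 3.049]
force: [1.0, -0.3, -3.4]
opening: 0.685
```

```bash
python3 go.py .52 .281 .19 82.8;  python3 go.py .52 .281 .19 82.8 15 -7.2; python3 - <<'E'
from m import *
f=np.load('top2.npz'); P=cloud('top',f['d']); im=f['im']
hsv=cv2.cvtColor(im,cv2.COLOR_RGB2HSV)
for n,b in [('sq',(245,313,258,320)),('rd',(328,386,257,312))]:
    m=np.zeros(im.shape[:2],np.uint8); s=np.s_[b[2]:b[3],b[0]:b[1]]
    m[s]=((hsv[s][...,2]>85)&(hsv[s][...,1]>110)).astype(np.uint8)*255
    m=cv2.morphologyEx(m,cv2.MORPH_CLOSE,np.ones((5,5)));m=cv2.morphologyEx(m,cv2.MORPH_OPEN,np.ones((7,7)))
    q=P[m>0]; xy=(q[:,:2]*1000).astype(np.float32)
    print(n,len(q),q.mean(0).round(4),cv2.minAreaRect(xy),cv2.minEnclosingCircle(xy))
E
```

```text
t 16.17 tcp [ 0.5906 -0.043   0.1801] rot [179.9   0.5 174.7] open 0.685 F [ 1.  -0.3 -3.4] q7 1.65
shift cm [-7.06 32.4   0.99] turn [-0.01  0.47 -1.88]
t 16.17 tcp [ 0.5906 -0.043   0.1801] rot [179.9   0.5 174.7] open 0.685 F [ 1.  -0.3 -3.4] q7 1.65
shift cm [-7.06 32.4   0.99] turn [ -1.65 -14.45  -1.88]
sq 2337 [nan nan nan] ((508.3682861328125, 88.8031997680664), (81.99855041503906, 68.64344787597656), 26.271459579467773) ((498.2060241699219, 80.03825378417969), 54.76416778564453)
rd 1739 [nan nan nan] ((506.5607604980469, -51.82561492919922), (58.2239875793457, 73.57369995117188), 51.47386169433594) ((504.6636962890625, -50.25555419921875), 40.06587600708008)
```

>>> {"method": "jog_arm", "body": {
  "commands": [
    [[1,-0.4,1.2,0,0,0,0],[1,-1.4,4,0,0,0,-0.5],[1,-2.6,7,0,0,-2,-1],[1,-3.8,10.5,0,-0.3,-4,-1.5],[1,-5,14,0,-0.6,-6,-1.9],[1,-6.2,17.5,0,-0.9,-8,-1.9],[1,-7.5,21,0,-1.2,-10,-1.9],[1,-8.8,24.5,0,-1.4,-12,-1.9],[1,-10,28,0,-1.6,-14,-1.9],[1,-11.2,31,0,-1.6,-14.4,-1.9],[1,-12,32.8,-1,-1.6,-14.4,-1.9],[1,-12,32.9,-2,-1.6,-14.4,-1.9]]
  ]
}}

```text
time_s: 17.17
ee_pos: [0.4644, 0.2925, 0.1534]
ee_rot: [3.14, 0.251, 3.024]
force: [0.2, 0.4, -2.0]
opening: 0.691
```

```bash
python3 go.py .471 .286 .0685 82.8 15 -7.2
```

```text
t 17.17 tcp [0.4644 0.2925 0.1534] rot [179.9  14.4 173.3] open 0.691 F [ 0.2  0.4 -2. ] q7 0.63
shift cm [ 0.66 -0.65 -8.49] turn [-0.15 -0.59 -0.49]
```

>>> {"method": "jog_arm", "body": {
  "commands": [
    [[1,0,0,-1,0,0,0],[1,0,0,-2.5,0,-0.5,-0.4],[1,0,0,-4,0,-0.5,-0.4],[1,0,0,-4,0,-0.5,-0.4],[1,0,0,-4,0,-0.5,-0.4]]
  ]
}}

```text
time_s: 17.58
ee_pos: [0.4669, 0.2856, 0.1133]
ee_rot: [-3.14, 0.26, 3.009]
force: [0.3, 0.2, -1.9]
opening: 0.686
```

```bash
python3 go.py .471 .286 .0685 82.8 15 -7.2;python3 - <<'E'
from m import *
im,d=r.grab_frame('scene'); save('s3',cv2.resize(im[90:270,330:570],(800,600)))
E
```

```text
t 17.58 tcp [0.4669 0.2856 0.1133] rot [-179.9   14.9  172.4] open 0.686 F [ 0.3  0.2 -1.9] q7 0.62
shift cm [ 0.41  0.04 -4.48] turn [ 0.09 -0.14  0.42]
```

View pics/s3.png

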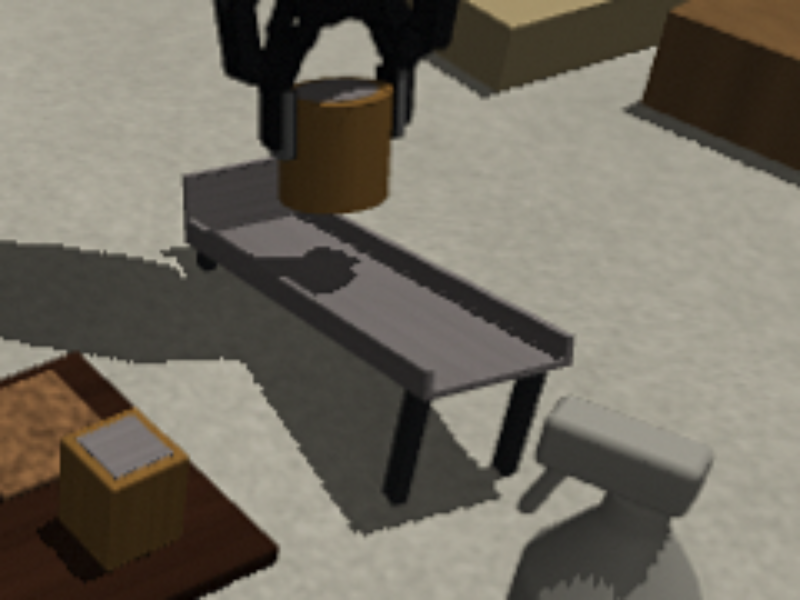

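The crop shows the round tin at (335,145) held over the lane and tilted to match the slope. I lower it now.

>>> {"method": "jog_arm", "body": {
  "commands": [
    [[1,0.4,0,-1.5,0,0,0],[1,0.4,0,-3,0,0,0],[1,0.4,0,-3.8,0,0,0],[1,0.4,0,-4.2,0,0,0],[1,0.4,0,-4.5,0,0,0],[1,0.4,0,-4.7,0,0,0],[1,0.4,0,-4.7,0,0,0]]
  ]
}}

```text
time_s: 18.22
ee_pos: [0.4722, 0.2866, 0.0675]
ee_rot: [3.141, 0.262, 3.009]
force: [-0.2, 0.0, -2.7]
opening: 0.688
```

>>> {"method": "jog_arm", "body": {
  "commands": [
    [[1,0,0,-0.1,0,0,0],[1,0,0,-0.2,0,0,0],[1,0,0,-0.2,0,0,0]]
  ]
}}

```text
time_s: 18.47
ee_pos: [0.4721, 0.2867, 0.0655]
ee_rot: [3.14, 0.262, 3.009]
force: [0.1, 0.7, -2.1]
opening: 0.686
```

>>> {"method": "jog_arm", "body": {
  "commands": [
    [[1,0,0,-0.1,0,0,0],[1,0,0,-0.2,0,0,0],[1,0,0,-0.2,0,0,0]]
  ]
}}

```text
time_s: 18.72
ee_pos: [0.4725, 0.2871, 0.0649]
ee_rot: [3.139, 0.262, 3.008]
force: [-8.9, -2.2, 19.7]
opening: 0.688
```

>>> {"method": "jog_arm", "body": {
  "commands": [
    [[1,0,0,0.1,0,0,0],[0,0,0,0.1,0,0,0],[0,0,0,0.1,0,0,0],[0,0,0,0.1,0,0,0],[0,0,0,0.1,0,0,0],[0,0,0,0.1,0,0,0],[0,0,0,0.1,0,0,0],[0,0,0,0.1,0,0,0],[0,0,0,0.1,0,0,0]]
  ]
}}

```text
time_s: 19.47
ee_pos: [0.472, 0.2865, 0.0642]
ee_rot: [3.141, 0.261, 3.009]
force: [-0.2, -0.5, 0.4]
opening: 0.999
```

```bash
python3 go.py .5808 .0868 .15 94.6; python3 - <<'E'
from m import *
im,d=r.grab_frame('scene'); save('s4',cv2.resize(im[90:270,330:570],(800,600)))
E
```

```text
t 19.47 tcp [0.472  0.2865 0.0642] rot [180.   15.  172.4] open 0.999 F [-0.2 -0.5  0.4] q7 0.63
shift cm [ 10.88 -19.97   8.58] turn [ 0.36 15.   12.15]
```

View pics/s4.png

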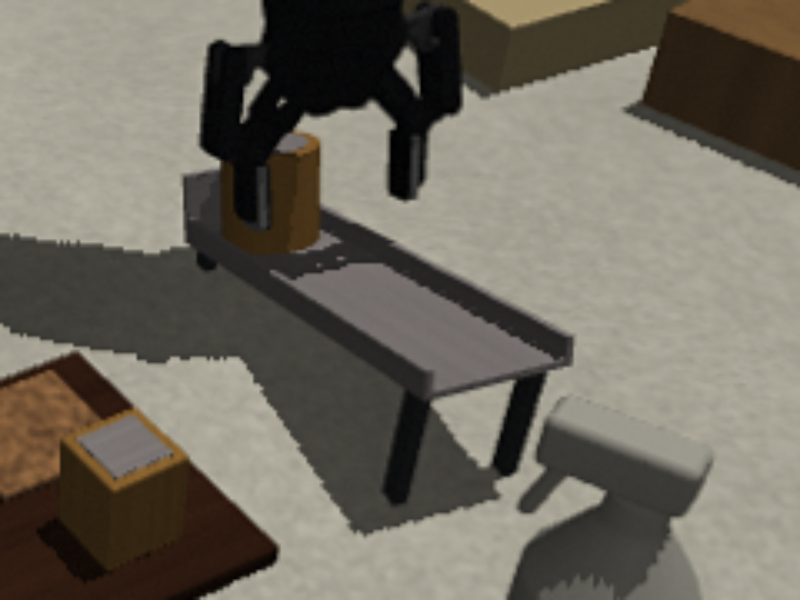

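The tin slid down and rests against the stop (crop (270,190)). I retract and go to the square tin.

>>> {"method": "jog_arm", "body": {
  "commands": [
    [[0,-0.5,0.1,2,0,0,0],[0,-1.3,0.1,5,0,0,0],[0,-2,0.2,8,0,0,0],[0,-2.3,0.2,10,0,0,0],[0,-0.5,-2.5,12,0,3,2],[0,1,-5.5,12,0,6,4],[0,3,-8.5,12,0,9,6],[0,5,-11.5,12,0.2,12,8],[0,7,-14.5,12,0.3,15,10],[0,9,-17.5,11,0.4,15,12.2],[0,10.9,-20,9,0.4,15,12.2],[0,10.9,-20,7,0.4,15,12.2]]
  ]
}}

```text
time_s: 20.52
ee_pos: [0.5854, 0.0783, 0.1346]
ee_rot: [-3.139, 0.005, -3.069]
force: [-0.3, 0.0, 0.4]
opening: 0.998
```

```bash
python3 go.py .5808 .0868 .032 94.6
```

```text
t 20.52 tcp [0.5854 0.0783 0.1346] rot [-179.8    0.3 -175.9] open 0.998 F [-0.3  0.   0.4] q7 1.61
shift cm [ -0.46   0.85 -10.26] turn [0.14 0.28 0.46]
```

>>> {"method": "jog_arm", "body": {
  "commands": [
    [[0,0,0,-1,0,0,0],[0,0,0,-2,0,0,0],[0,0,0,-3,0,0,0],[0,0,0,-3,0,0,0]]
  ]
}}

```text
time_s: 20.85
ee_pos: [0.5795, 0.0881, 0.1027]
ee_rot: [3.14, -0.002, -3.058]
force: [-0.9, 1.2, 0.3]
opening: 0.997
```

```bash
python3 go.py .5808 .0868 .034 94.6
```

```text
t 20.85 tcp [0.5795 0.0881 0.1027] rot [ 1.799e+02 -1.000e-01 -1.752e+02] open 0.997 F [-0.9  1.2  0.3] q7 1.62
shift cm [ 0.13 -0.13 -6.87] turn [-0.06 -0.15 -0.19]
```

>>> {"method": "jog_arm", "body": {
  "commands": [
    [[0,0,-0.1,-2,0,0,0],[0,0,-0.1,-4,0,0,0],[0,0,-0.1,-6,0,0,0],[0,0,-0.1,-6.8,0,0,0],[0,0,-0.1,-6.8,0,0,0],[1,0,-0.1,-6.8,0,0,0],[1,0,-0.1,-6.8,0,0,0],[1,0,-0.1,-6.8,0,0,0],[1,0,-0.1,-6.8,0,0,0],[1,0,-0.1,-6.8,0,0,0],[1,0,-0.1,-6.8,0,0,0],[1,0,-0.1,-6.8,0,0,0]]
  ]
}}

```text
time_s: 21.85
ee_pos: [0.582, 0.0858, 0.0378]
ee_rot: [3.14, 0.002, -3.06]
force: [-0.8, 0.4, 6.3]
opening: 0.533
```

>>> {"method": "jog_arm", "body": {
  "commands": [
    [[1,0,0,0,0,0,0],[1,0,0,0,0,0,0],[1,0,0,1,0,0,0],[1,0,0,3,0,0,0],[1,0,0,6,0,0,0],[1,0,0,9,0,0,0],[1,0,0,12,0,0,0],[1,0,0,14,0,0,0],[1,0,0,14,0,0,0]]
  ]
}}

```text
time_s: 22.6
ee_pos: [0.5836, 0.0856, 0.1819]
ee_rot: [3.139, 0.008, -3.061]
force: [0.3, -0.4, -1.9]
opening: 0.526
```

```bash
python3 go.py .541 .278 .16 82.8 15 -7.2
```

```text
t 22.6 tcp [0.5836 0.0856 0.1819] rot [ 179.9    0.5 -175.4] open 0.526 F [ 0.3 -0.4 -1.9] q7 1.59
shift cm [-4.26 19.24 -2.19] turn [ -0.46 -14.56 -11.78]
```

>>> {"method": "jog_arm", "body": {
  "commands": [
    [[1,-0.3,1,0,0,-1,-0.8],[1,-0.8,3,0,0,-3,-2.4],[1,-1.3,5.2,0,-0.1,-5,-4],[1,-1.8,7.6,0,-0.2,-7,-5.6],[1,-2.4,10,0,-0.3,-9,-7.2],[1,-2.9,12.4,0,-0.4,-11,-8.8],[1,-3.4,14.8,0,-0.4,-13,-10.4],[1,-3.9,17,0,-0.5,-14.5,-11.8],[1,-4.3,18.6,-1,-0.5,-14.5,-11.8],[1,-4.3,19.2,-2,-0.5,-14.5,-11.8],[1,-4.3,19.2,-3.5,-0.5,-14.5,-11.8],[1,-4.3,19.2,-3.5,-0.5,-14.5,-11.8]]
  ]
}}

```text
time_s: 23.6
ee_pos: [0.5362, 0.2763, 0.1383]
ee_rot: [-3.135, 0.249, 3.018]
force: [-1.2, -0.3, -2.0]
opening: 0.531
```

```bash
python3 go.py .540 .277 .088 82.8 15 -7.2
```

```text
t 23.6 tcp [0.5362 0.2763 0.1383] rot [-179.6   14.3  172.9] open 0.531 F [-1.2 -0.3 -2. ] q7 0.85
shift cm [ 0.38  0.07 -5.03] turn [ 0.25 -0.76 -0.01]
```

>>> {"method": "jog_arm", "body": {
  "commands": [
    [[1,0.2,0.1,-1.5,0.2,-0.5,0],[1,0.2,0.1,-3,0.2,-0.5,0],[1,0.2,0.1,-4,0.2,-0.5,0],[1,0.2,0.1,-4.6,0.2,-0.5,0],[1,0.2,0.1,-4.8,0.2,-0.5,0],[1,0.2,0.1,-4.8,0.2,-0.5,0]]
  ]
}}

```text
time_s: 24.1
ee_pos: [0.5402, 0.2779, 0.0932]
ee_rot: [3.14, 0.261, 3.014]
force: [0.0, 0.4, -1.4]
opening: 0.532
```

```bash
python3 go.py .540 .277 .086 82.8 15 -7.2
```

```text
t 24.1 tcp [0.5402 0.2779 0.0932] rot [179.9  14.9 172.7] open 0.532 F [ 0.   0.4 -1.4] q7 0.86
shift cm [-0.02 -0.09 -0.72] turn [-0.12 -0.04  0.07]
```

>>> {"method": "jog_arm", "body": {
  "commands": [
    [[1,0,-0.1,-0.3,0,0,0],[1,0,-0.1,-0.5,0,0,0],[1,0,-0.1,-0.6,0,0,0],[1,0,-0.1,-0.6,0,0,0]]
  ]
}}

```text
time_s: 24.43
ee_pos: [0.5401, 0.2776, 0.0874]
ee_rot: [3.139, 0.261, 3.015]
force: [0.3, -0.6, -1.9]
opening: 0.532
```

>>> {"method": "jog_arm", "body": {
  "commands": [
    [[1,0,0,-0.15,0,0,0],[1,0,0,-0.15,0,0,0],[0,0,0,-0.15,0,0,0],[0,0,0,-0.15,0,0,0],[0,0,0,-0.15,0,0,0],[0,0,0,-0.15,0,0,0],[0,0,0,-0.15,0,0,0],[0,0,0,-0.15,0,0,0],[0,0,0,-0.15,0,0,0],[0,0,0,-0.15,0,0,0],[0,0,0,-0.15,0,0,0],[0,0,0,-0.15,0,0,0]]
  ]
}}

```text
time_s: 25.43
ee_pos: [0.54, 0.2775, 0.0858]
ee_rot: [3.139, 0.261, 3.015]
force: [0.6, 0.2, -0.7]
opening: 1.0
```

```bash
python3 go.py .55 .15 .20 82.7; python3 - <<'E'
from m import *
im,d=r.grab_frame('scene'); save('s5',cv2.resize(im[90:270,330:570],(800,600)))
E
```

```text
t 25.43 tcp [0.54   0.2775 0.0858] rot [179.9  15.  172.7] open 1.0 F [ 0.6  0.2 -0.7] q7 0.86
shift cm [  1.   -12.75  11.42] turn [ 1.75 14.86 -0.06]
```

View pics/s5.png

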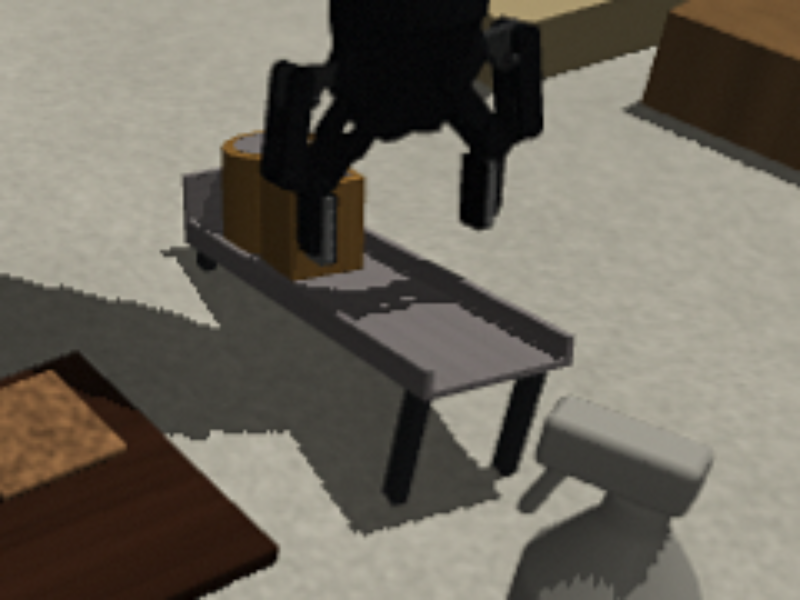

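Both tins are in the lane: the square one at (330,220) sits behind the round one at (240,195). I retract to a clear spot and measure the lane, mats and jars.

>>> {"method": "jog_arm", "body": {
  "commands": [
    [[0,-0.5,0.1,2,0,0,0],[0,-1,0.1,4,0,0,0],[0,-1.8,0.2,7,0,0,0],[0,-2.5,0.2,10,0,0,0],[0,-2.5,-2.5,12,0,3,0],[0,-2,-6,14,0.5,6,0],[0,-1.5,-9.5,14,1,9,0],[0,-1,-13,14,1.5,12,0],[0,-1,-16.5,14,1.8,14.9,0],[0,-1,-20,14,1.8,14.9,0],[0,-1,-23,14,1.8,14.9,0],[0,-1,-23,14,1.8,14.9,0]]
  ]
}}

```text
time_s: 26.48
ee_pos: [0.53, 0.0395, 0.2263]
ee_rot: [-3.14, 0.0, 3.006]
force: [-0.2, -0.3, 0.6]
opening: 1.001
```

```bash
cat > lane.py <<'E'
from m import *
def lane(P):
    a=np.deg2rad(-7.25); u=np.array([np.cos(a),np.sin(a)]); v=np.array([-u[1],u[0]])
    q=P[...,:2]-[.506,.2813]; lx=q@u; ly=q@v; H=P[...,2]-(.049+lx*np.tan(np.deg2rad(15)))
    n=H*np.cos(np.deg2rad(15)); bx=lx+n*np.sin(np.deg2rad(15)) # along-slope offset removed
    for nm,lo,hi in (('round',.0575,.066),('square',.052,.0575)):
        m=(n>lo)&(n<hi)&(abs(ly)<.045)&(abs(lx+.07)<.09)
        if m.sum()>20:
            xy=np.stack([bx[m],ly[m]],-1)*1000; print(nm,m.sum(),np.median(n[m]),[np.round(t,1) for t in cv2.minAreaRect(xy.astype(np.float32))])
if __name__=='__main__':
    f=np.load('top2.npz'); P0=cloud('top',f['d'])
    im,d=r.grab_frame('top');P=cloud('top',d);save('top6',im); np.savez('top6.npz',im=im,d=d)
    lane(P)
    print('canister',rect(P,.118,.135,(.57,.7,-.38,-.22)))
    print('caddy',rect(P,.127,.14,(.42,.57,-.38,-.22)))
E
python3 go.py .6 -.2 .2 82.7; python3 lane.py
```

```text
t 26.48 tcp [0.53   0.0395 0.2263] rot [-179.9    0.   172.2] open 1.001 F [-0.2 -0.3  0.6] q7 1.45
shift cm [  7.   -23.95  -2.63] turn [ 0.1  -0.01  0.5 ]
round 1001 0.05977923178751677 [array([-75.3,   7.8]), array([102.6,  52.4]), np.float64(9.1)]
square 619 0.055631602527460085 [array([-74.5,   5.7]), array([ 49.6, 103.6]), np.float64(89.5)]
canister (1170, [0.6172, -0.3036, 0.1302], 'rect', array([ 617.9, -304.8]), array([60.1, 56.1]), 10.9, 'circ', array([ 618. , -305.9]), 30.5)
caddy (1289, [0.4971, -0.2926, 0.1335], 'rect', array([ 497.2, -293.5]), array([52.7, 51.8]), 82.9, 'circ', array([ 496.7, -293.6]), 34.8)
```

View pics/top6.png

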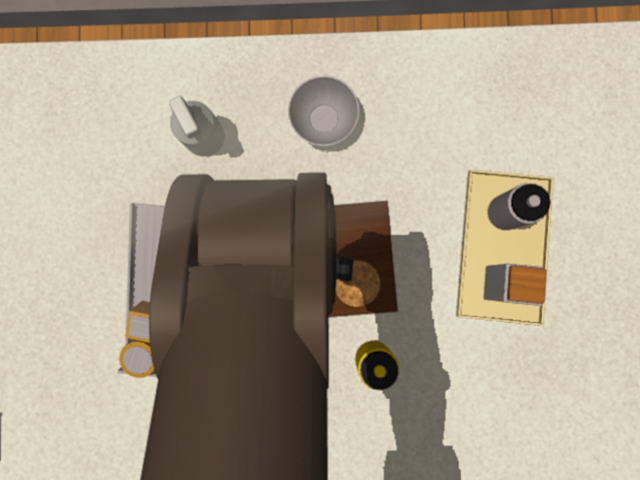

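Top view: the tins are at (139,325) and (137,358) in the lane, and both jars stand in the tray at (520,205) and (517,284). I refine the mat centres from the clear earlier picture.

```bash
cat > mats.py <<'E'
from m import *
f=np.load('top2.npz'); P=cloud('top',f['d']); im=f['im']; c,K,D,M,t=cal('top')
hsv=cv2.cvtColor(im,cv2.COLOR_RGB2HSV).astype(int)
out=im.copy()
for n,b in [('sq',(247,311,260,318)),('rd',(330,384,257,311))]:
    for th in (85,95,105):
        m=np.zeros(im.shape[:2],np.uint8); s=np.s_[b[2]:b[3],b[0]:b[1]]
        g=cv2.GaussianBlur(im,(5,5),0)[...,0]
        m[s]=(g[s]>th)*255
        k,lab,st,ce=cv2.connectedComponentsWithStats(m)
        i=1+np.argmax(st[1:,4]); cn=max(cv2.findContours((lab==i).astype(np.uint8),0,cv2.CHAIN_APPROX_NONE)[0],key=len)
        h=cn.astype(np.float64)
        q=cv2.undistortPoints(h,K,D).reshape(-1,2); ray=np.c_[q[:,0],-q[:,1],-np.ones(len(q))]@M.T
        w=(t+ray*((.018-t[2])/ray[:,2])[:,None])[:,:2]*1000; w=w.astype(np.float32)
        e=cv2.fitEllipse(w); print(n,th,st[i,4],'rect',cv2.minAreaRect(w),'ell',e,'circ',cv2.minEnclosingCircle(w))
E
python3 mats.py; python3 go.py .5 -.2 .2 82.7
```

```text
sq 85 2630 rect ((503.1836242675781, 86.72511291503906), (94.67533111572266, 93.81474304199219), 3.29642653465271) ell ((501.37646484375, 84.98921966552734), (90.54100799560547, 109.84111022949219), 137.8128662109375) circ ((504.7493591308594, 86.41707611083984), 64.04257202148438)
sq 95 2251 rect ((497.9815979003906, 86.83172607421875), (82.33384704589844, 92.71688079833984), 1.732196569442749) ell ((499.5082702636719, 83.30176544189453), (89.23116302490234, 101.36234283447266), 150.02706909179688) circ ((499.6958312988281, 87.32728576660156), 60.13203811645508)
sq 105 2138 rect ((497.1002502441406, 80.06544494628906), (78.28790283203125, 78.04197692871094), 3.476830005645752) ell ((497.119384765625, 80.03902435302734), (88.66510009765625, 90.35591888427734), 121.99111938476562) circ ((496.9869079589844, 80.58277893066406), 53.23954772949219)
rd 85 1802 rect ((503.77972412109375, -50.11536407470703), (78.85472106933594, 78.60459899902344), 88.51656341552734) ell ((504.46124267578125, -50.02065658569336), (78.49976348876953, 78.93720245361328), 174.1970672607422) circ ((504.7753601074219, -49.61875534057617), 40.659427642822266)
rd 95 1724 rect ((504.6287841796875, -49.318843841552734), (77.20301818847656, 76.94839477539062), 88.5164794921875) ell ((504.6463623046875, -49.91145324707031), (76.83194732666016, 77.12081909179688), 158.597412109375) circ ((504.5780029296875, -49.83080291748047), 39.69506072998047)
rd 105 1664 rect ((504.9348449707031, -50.336097717285156), (75.61894989013672, 76.29522705078125), 21.696226119995117) ell ((504.6506042480469, -50.140411376953125), (75.41053009033203, 75.8025131225586), 24.01122283935547) circ ((504.6376037597656, -50.11662292480469), 38.96479415893555)
t 26.53 tcp [0.5301 0.0433 0.2261] rot [-180.    -0.   172.4] open 1.003 F [-0.4  0.5  0.4] q7 1.45
shift cm [ -3.01 -24.33  -2.61] turn [ 0.   -0.01  0.33]
```

>>> {"method": "jog_arm", "body": {
  "commands": [
    [[0,-0.3,-3.5,0,0,0,0.3],[0,-0.6,-7,0,0,0,0.3],[0,-0.9,-10.5,0,0,0,0.3],[0,-1.2,-14,0,0,0,0.3],[0,-1.6,-17.5,0,0,0,0.3],[0,-2,-21,0,0,0,0.3],[0,-2.4,-24.5,0,0,0,0.3],[0,-2.7,-28,0,0,0,0.3],[0,-3,-31.5,-1,0,0,0.3],[0,-3.2,-33.5,-3,0,0,0.3],[0,-3.2,-33.6,-5,0,0,0.3],[0,-3.2,-33.6,-5,0,0,0.3]]
  ]
}}

```text
time_s: 27.53
ee_pos: [0.4964, -0.2878, 0.1724]
ee_rot: [3.139, -0.006, 3.019]
force: [-0.0, 1.8, -0.0]
opening: 1.0
```

>>> {"method": "jog_arm", "body": {
  "commands": [
    [[0,0,0,-1,0,0,0],[0,0,0,-1,0,0,0]]
  ]
}}

```text
time_s: 27.7
ee_pos: [0.4985, -0.2865, 0.1648]
ee_rot: [3.14, -0.002, 3.023]
force: [-0.2, 0.2, 0.5]
opening: 1.0
```

```bash
python3 go.py .498 -.2936 .087 82.9
```

```text
t 27.7 tcp [ 0.4985 -0.2865  0.1648] rot [ 1.799e+02 -1.000e-01  1.732e+02] open 1.0 F [-0.2  0.2  0.5] q7 2.18
shift cm [-0.05 -0.71 -7.78] turn [-0.13 -0.1  -0.29]
```

>>> {"method": "jog_arm", "body": {
  "commands": [
    [[0,0,-0.7,0,0,0,-0.2],[0,0,-0.7,-2,0,0,-0.2],[0,0,-0.7,-4,0,0,-0.2],[0,0,-0.7,-6,0,0,-0.2],[0,0,-0.7,-7.6,0,0,-0.2],[0,0,-0.7,-7.6,0,0,-0.2],[0,0,-0.7,-7.6,0,0,-0.2]]
  ]
}}

```text
time_s: 28.28
ee_pos: [0.4985, -0.2953, 0.0904]
ee_rot: [3.141, -0.001, 3.017]
force: [0.3, -0.1, 0.7]
opening: 1.001
```

>>> {"method": "jog_arm", "body": {
  "commands": [
    [[1,0,0,0,0,0,0],[1,0,0,0,0,0,0],[1,0,0,0,0,0,0],[1,0,0,0,0,0,0],[1,0,0,0,0,0,0],[1,0,0,0,0,0,0],[1,0,0,0,0,0,0]]
  ]
}}

```text
time_s: 28.87
ee_pos: [0.4991, -0.2956, 0.0915]
ee_rot: [3.141, 0.002, 3.017]
force: [-1.3, 1.9, 7.1]
opening: 0.669
```

>>> {"method": "jog_arm", "body": {
  "commands": [
    [[1,0,0,0,0,0,0],[1,0,0,1,0,0,0],[1,0,0,2.5,0,0,0],[1,0,0,4,0,0,0],[1,0,0,6,0,0,0],[1,0,0,8,0,0,0],[1,0,0,10,0,0,0],[1,0,0,12,0,0,0],[1,0,0,12,0,0,0],[1,0,0,12,0,0,0]]
  ]
}}

```text
time_s: 29.7
ee_pos: [0.4984, -0.2957, 0.2109]
ee_rot: [3.141, 0.001, 3.017]
force: [0.1, -0.1, -4.5]
opening: 0.667
```

```bash
python3 go.py .4985 .0803 .2 93.5
```

```text
t 29.7 tcp [ 0.4984 -0.2957  0.2109] rot [1.800e+02 1.000e-01 1.729e+02] open 0.667 F [ 0.1 -0.1 -4.5] q7 2.16
shift cm [ 1.00e-02  3.76e+01 -1.09e+00] turn [-0.03  0.08 10.65]
```

>>> {"method": "jog_arm", "body": {
  "commands": [
    [[1,0,1,0,0,0,0.3],[1,0,3.5,0,0,0,1],[1,0,7,0,0,0,2],[1,0,10.5,0,0,0,3],[1,0,14,0,0,0,4],[1,0,17.5,0,0,0,5],[1,0,21,0,0,0,6],[1,0,24.5,0,0,0,7],[1,0,28,0,0,0,8],[1,0,31.5,0,0,0,9],[1,0,34.5,0,0,0,10],[1,0,36.5,0,0,0,10.6]]
  ]
}}

```text
time_s: 30.7
ee_pos: [0.4962, 0.0739, 0.2084]
ee_rot: [3.14, -0.004, -3.076]
force: [-0.3, 0.5, -4.2]
opening: 0.67
```

>>> {"method": "jog_arm", "body": {
  "commands": [
    [[1,0,0.9,-1,0,0,0],[1,0,1.1,-3,0,0,0],[1,0,1.1,-5,0,0,0],[1,0,1.1,-7,0,0,0],[1,0,1.1,-8,0,0,0],[1,0,1.1,-8,0,0,0],[1,0,1.1,-8,0,0,0],[1,0,1.1,-8,0,0,0]]
  ]
}}

```text
time_s: 31.37
ee_pos: [0.4985, 0.0803, 0.1304]
ee_rot: [3.141, -0.0, -3.082]
force: [1.1, -0.2, -3.6]
opening: 0.669
```

```bash
python3 go.py .499 .080 .1055 93.5
```

```text
t 31.37 tcp [0.4985 0.0803 0.1304] rot [ 179.9   -0.  -176.6] open 0.669 F [ 1.1 -0.2 -3.6] q7 1.59
shift cm [ 0.05 -0.03 -2.49] turn [-0.05 -0.01  0.08]
```

>>> {"method": "jog_arm", "body": {
  "commands": [
    [[1,0,0,-1,0,0,0],[1,0,0,-1.6,0,0,0],[1,0,0,-2,0,0,0],[1,0,0,-2.2,0,0,0],[1,0,0,-2.3,0,0,0],[1,0,0,-2.3,0,0,0]]
  ]
}}

```text
time_s: 31.87
ee_pos: [0.498, 0.0805, 0.1066]
ee_rot: [3.141, -0.001, -3.081]
force: [0.5, -0.8, -4.3]
opening: 0.671
```

```bash
python3 go.py .499 .080 .1055 93.5
```

```text
t 31.87 tcp [0.498  0.0805 0.1066] rot [ 1.800e+02 -1.000e-01 -1.766e+02] open 0.671 F [ 0.5 -0.8 -4.3] q7 1.62
shift cm [ 0.1  -0.05 -0.11] turn [-0.04 -0.07  0.05]
```

>>> {"method": "jog_arm", "body": {
  "commands": [
    [[1,0.05,0,-0.1,0,0,0],[1,0.05,0,-0.2,0,0,0],[1,0.05,0,-0.2,0,0,0]]
  ]
}}

```text
time_s: 32.12
ee_pos: [0.499, 0.0806, 0.1055]
ee_rot: [3.14, 0.0, -3.081]
force: [-1.4, 0.5, 3.2]
opening: 0.668
```

>>> {"method": "jog_arm", "body": {
  "commands": [
    [[0,0,0,0,0,0,0],[0,0,0,0,0,0,0],[0,0,0,0,0,0,0],[0,0,0,0,0,0,0],[0,0,0,0,0,0,0],[0,0,0,1,0,0,0],[0,0,0,4,0,0,0],[0,0,0,7,0,0,0],[0,0,0,10,0,0,0],[0,1,-3,10,0,0,-2],[0,2,-6.5,10,0,0,-4],[0,3,-10,10,0,0,-4]]
  ]
}}

```text
time_s: 33.12
ee_pos: [0.5293, -0.0198, 0.2064]
ee_rot: [3.14, 0.001, 3.133]
force: [-0.3, 0.6, -0.2]
opening: 1.0
```

>>> {"method": "jog_arm", "body": {
  "commands": [
    [[0,1,-3.5,0,0,0,0],[0,2.2,-7,0,0,0,0],[0,3.4,-10.5,0,0,0,0],[0,4.6,-14,0,0,0,0],[0,5.8,-17.5,0,0,0,0],[0,7,-21,0,0,0,0],[0,8,-24.5,0,0,0,0],[0,9,-27.5,0,0,0,0],[0,9,-28.5,-1,0,0,0],[0,9,-28.5,-2.5,0,0,0],[0,9,-28.5,-2.5,0,0,0],[0,9,-28.5,-2.5,0,0,0]]
  ]
}}

```text
time_s: 34.12
ee_pos: [0.6181, -0.3034, 0.1794]
ee_rot: [3.139, -0.003, 3.132]
force: [0.1, 1.1, 0.4]
opening: 0.998
```

```bash
python3 go.py .6195 -.306 .091 90; python3 - <<'E'
from m import *
im,d=r.grab_frame('top');P=cloud('top',d)
print('caddy',rect(P,.141,.155,(.42,.57,.01,.15)))
from lane import lane; lane(P)
E
```

```text
t 34.12 tcp [ 0.6181 -0.3034  0.1794] rot [179.9  -0.2 179.5] open 0.998 F [0.1 1.1 0.4] q7 2.22
shift cm [ 0.14 -0.26 -8.84] turn [-0.13 -0.15  0.52]
caddy (1278, [0.497, 0.0818, 0.1476], 'rect', array([497. ,  82.4]), array([51.9, 52.4]), 3.7, 'circ', array([497.3,  82.1]), 35.2)
round 1085 0.05961866801064631 [array([-74.7,   0.9]), array([ 57.5, 101.6]), np.float64(89.3)]
square 857 0.055570651996656735 [array([-75. ,  -1.9]), array([ 56.7, 102.4]), np.float64(83.2)]
```

>>> {"method": "jog_arm", "body": {
  "commands": [
    [[0,0.1,-0.2,-1,0,0,0.5],[0,0.1,-0.2,-3,0,0,0.5],[0,0.1,-0.2,-5,0,0,0.5],[0,0.1,-0.2,-7,0,0,0.5],[0,0.1,-0.2,-8.8,0,0,0.5],[0,0.1,-0.2,-8.8,0,0,0.5],[0,0.1,-0.2,-8.8,0,0,0.5]]
  ]
}}

```text
time_s: 34.75
ee_pos: [0.6194, -0.3057, 0.0915]
ee_rot: [3.14, -0.002, -3.141]
force: [1.5, 0.3, -0.0]
opening: 0.995
```

>>> {"method": "jog_arm", "body": {
  "commands": [
    [[1,0,0,0,0,0,0],[1,0,0,0,0,0,0],[1,0,0,0,0,0,0],[1,0,0,0,0,0,0],[1,0,0,0,0,0,0],[1,0,0,0,0,0,0],[1,0,0,0,0,0,0]]
  ]
}}

```text
time_s: 35.33
ee_pos: [0.6206, -0.3071, 0.094]
ee_rot: [-3.141, 0.002, 3.141]
force: [-0.8, -0.1, 6.7]
opening: 0.708
```

>>> {"method": "jog_arm", "body": {
  "commands": [
    [[1,0,0,0,0,0,0],[1,0,0,1,0,0,0],[1,0,0,2.5,0,0,0],[1,0,0,4,0,0,0],[1,0,0,6,0,0,0],[1,0,0,8,0,0,0],[1,0,0,10,0,0,0],[1,0,0,12,0,0,0],[1,0,0,12,0,0,0],[1,0,0,12,0,0,0]]
  ]
}}

```text
time_s: 36.17
ee_pos: [0.6199, -0.3067, 0.2129]
ee_rot: [3.141, 0.001, 3.141]
force: [-0.9, 0.9, -4.9]
opening: 0.703
```

```bash
python3 go.py .5063 -.0508 .2 90
```

```text
t 36.17 tcp [ 0.6199 -0.3067  0.2129] rot [1.8e+02 1.0e-01 1.8e+02] open 0.703 F [-0.9  0.9 -4.9] q7 2.21
shift cm [-11.36  25.59  -1.29] turn [-0.01  0.07  0.05]
```

>>> {"method": "jog_arm", "body": {
  "commands": [
    [[1,-0.4,1,0,0,0,0],[1,-1.4,3.2,0,0,0,0],[1,-2.6,6,0,0,0,0],[1,-3.8,8.7,0,0,0,0],[1,-5,11.4,0,0,0,0],[1,-6.2,14.1,0,0,0,0],[1,-7.4,16.8,0,0,0,0],[1,-8.6,19.5,0,0,0,0],[1,-9.8,22.2,0,0,0,0],[1,-10.8,24.4,0,0,0,0],[1,-11.2,25.4,0,0,0,0],[1,-11.3,25.6,0,0,0,0]]
  ]
}}

```text
time_s: 37.17
ee_pos: [0.5045, -0.0471, 0.2105]
ee_rot: [3.139, -0.004, -3.138]
force: [0.7, 0.3, -4.8]
opening: 0.702
```

>>> {"method": "jog_arm", "body": {
  "commands": [
    [[1,0,0,-2,0,0,0],[1,0,0,-4,0,0,0],[1,0,0,-6,0,0,0],[1,0,0,-7.5,0,0,0],[1,0,0,-8.5,0,0,0],[1,0,0,-8.5,0,0,0],[1,0,0,-8.5,0,0,0]]
  ]
}}

```text
time_s: 37.75
ee_pos: [0.5063, -0.0511, 0.1265]
ee_rot: [3.141, -0.002, 3.14]
force: [0.1, -0.4, -5.1]
opening: 0.708
```

```bash
python3 go.py .5068 -.0508 .108 90
```

```text
t 37.75 tcp [ 0.5063 -0.0511  0.1265] rot [ 1.800e+02 -1.000e-01  1.799e+02] open 0.708 F [ 0.1 -0.4 -5.1] q7 1.83
shift cm [ 0.05  0.03 -1.85] turn [-0.02 -0.12  0.09]
```

>>> {"method": "jog_arm", "body": {
  "commands": [
    [[1,0,0,-0.8,0,0,0],[1,0,0,-1.3,0,0,0],[1,0,0,-1.6,0,0,0],[1,0,0,-1.7,0,0,0],[1,0,0,-1.7,0,0,0]]
  ]
}}

```text
time_s: 38.17
ee_pos: [0.5065, -0.0505, 0.1097]
ee_rot: [3.141, -0.001, 3.141]
force: [0.6, 0.6, -5.0]
opening: 0.698
```

>>> {"method": "jog_arm", "body": {
  "commands": [
    [[1,0,0,-0.1,0,0,0],[1,0,0,-0.15,0,0,0],[1,0,0,-0.15,0,0,0]]
  ]
}}

```text
time_s: 38.42
ee_pos: [0.5066, -0.0504, 0.1084]
ee_rot: [3.141, -0.001, 3.141]
force: [-0.0, -0.0, -3.4]
opening: 0.705
```

>>> {"method": "jog_arm", "body": {
  "commands": [
    [[1,0,0,-0.1,0,0,0],[1,0,0,-0.1,0,0,0]]
  ]
}}

```text
time_s: 38.58
ee_pos: [0.507, -0.0505, 0.108]
ee_rot: [3.14, 0.0, 3.141]
force: [-1.7, -0.0, 3.9]
opening: 0.706
```

>>> {"method": "jog_arm", "body": {
  "commands": [
    [[0,0,0,0,0,0,0],[0,0,0,0,0,0,0],[0,0,0,0,0,0,0],[0,0,0,0,0,0,0],[0,0,0,0,0,0,0],[0,0,0,1,0,0,0],[0,0,0,4,0,0,0],[0,0,0,7,0,0,0],[0,0,0,10,0,0,0],[0,0,-3.5,11,0,0,0],[0,0,-7,11,0,0,0],[0,0,-10.5,11,0,0,0]]
  ]
}}

```text
time_s: 39.58
ee_pos: [0.5073, -0.1563, 0.2194]
ee_rot: [3.141, 0.002, -3.14]
force: [0.4, 0.5, -0.6]
opening: 1.0
```

>>> {"method": "jog_arm", "body": {
  "commands": [
    [[0,0,-4,0,0,0,0],[0,0,-8,0,0,0,0],[0,0,-12,0,0,0,0],[0,0,-16,0,0,0,0],[0,0,-18,0,0,0,0],[0,0,-18,0,0,0,0]]
  ]
}}

```text
time_s: 40.08
ee_pos: [0.5045, -0.3417, 0.2183]
ee_rot: [-3.138, -0.001, 3.134]
force: [-0.7, -0.8, 0.0]
opening: 1.0
```

```bash
python3 - <<'E'
from m import *
im,d=r.grab_frame('top');P=cloud('top',d);save('top9',im)
print('caddy',rect(P,.141,.155,(.42,.57,.01,.15)))
print('canister',rect(P,.138,.151,(.42,.57,-.11,.01)))
print('yellow',rect(P,.10,.122,(.3,.45,-.14,.0))); print('bowl',rect(P,.042,.058,(.7,.95,-.1,.12))); print('spray',rect(P,.15,.18,(.68,.9,.1,.3)))
from lane import lane; lane(P)
im,d=r.grab_frame('scene'); save('s9',im)
print(r.get_state()['force'],r.get_state()['time_s'])
E
```

```text
caddy (1282, [0.497, 0.0818, 0.1477], 'rect', array([497. ,  82.2]), array([52. , 52.6]), 3.6, 'circ', array([497.3,  82.2]), 35.3)
canister (1038, [0.5048, -0.0498, 0.1457], 'rect', array([504.8, -50.5]), array([53.8, 55. ]), 88.5, 'circ', array([504.7, -50. ]), 27.9)
yellow (250, [0.3898, -0.0674, 0.1134], 'rect', array([377.3, -73.4]), array([60. , 61.2]), 44.7, 'circ', array([377.1, -73.7]), 31.0)
bowl (727, [0.8034, -0.0017, 0.0479], 'rect', array([793.3,  -1.8]), array([117. , 120.1]), 89.4, 'circ', array([793. ,  -1.6]), 60.5)
spray (637, [0.7553, 0.2008, 0.1632], 'rect', array([756.6, 202.3]), array([59.4, 22.1]), 26.8, 'circ', array([757.3, 201.5]), 30.6)
round 1088 0.059659647508899474 [array([-75.5,   0.9]), array([ 58. , 100.8]), np.float64(88.6)]
square 853 0.055595893546731015 [array([-74.4,  -0. ]), array([ 57.8, 101.4]), np.float64(86.9)]
[-0.1907505   0.59513466 -0.10039888] 40.1833
```

View pics/s9.png

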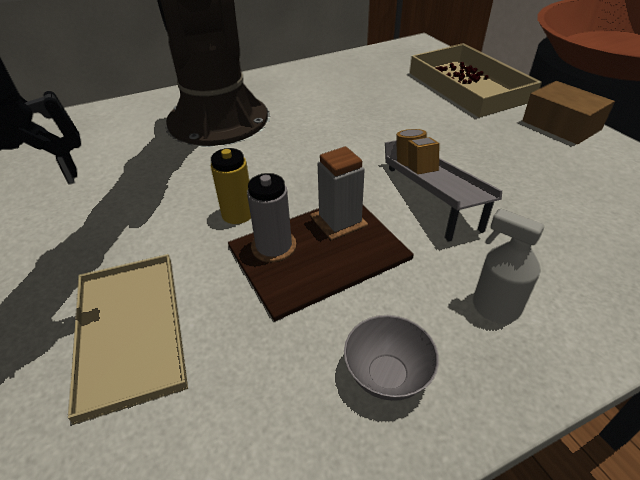

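View pics/top9.png

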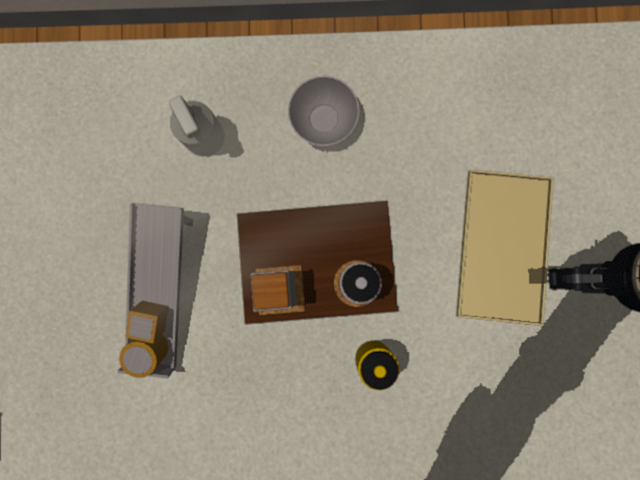

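The pictures show both jars upright on their mats, at (357,285) and (277,290) in the top view. The round tin (138,358) is at the stop with the square tin (142,326) behind it. The bowl, spray bottle and yellow canister have not moved, and the arm is clear. I hand in now.

```bash
python3 -c "
from workcell import r
print(r.hand_in())"
```

```text
the job is handed in; nothing more can be done
None
```

The job is done and handed in at about 40 s on the robot's clock, well under the 144 s limit.

I moved both jars to the tray and loaded the round tin, which slid down to the stop. I then loaded the square tin behind it and only after that put the caddy and the canister back on their mats.

**Jars:** in the last pictures both stand upright. The canister's lid is within about 1 mm of the round mat's centre. The caddy is about 2 mm off its mat's centre and turned the same way as the mat; 2 mm is about as good as the cameras measure, so I left it.

**Tins:** in the last pictures the square tin rests directly behind the round one at the stop. My lane measurement merged the two into one outline, so I checked their order and rest by eye, not by separate positions.

**Bystanders:** the bowl, spray bottle and yellow look-alike moved less than 1 mm, which is within measurement noise.

**Forces:** the highest wrist force at the end of any move was about 22 N, when the round tin touched the lane floor. I did not record peaks during moves.

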